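Tighten the centrifuge rotor's hub nut with its ratchet handle

ROBOT

A 6-joint arm with a two-finger parallel gripper is mounted at the origin on the work surface. World frame = base frame: x ahead of the robot, y to its left, z up, the work surface at z = 0. Lengths are in mm, angles in rad, forces in N, time in s.
With the tool pointing down it reaches from about 300 to 775 mm from the base axis. Payload 14.6 kg.
Tool frame: the origin (TCP) lies between the finger pads; the fingertips stand 19 mm ahead of it and the grasp point (between the pads) is the TCP (manip.tcp_to_tips is the distance from the TCP to the fingertips, in mm); x points along the fingers, z is the direction in which the jaws open and shut, and the axes are right-handed (so a half turn about x gives the same grasp; the last joint's range is limited). The gripper opens to 94 mm and grips with 3 to 60 N. Pads are 16 mm wide; open, the fingers measure 119 mm over their backs; the gripper's body (75 mm by 177 mm) begins 78 mm behind the grasp point.
Start: joints at [-1.339, 0.3, 1.521, -0, 1.321, -0.067], TCP at [161.899, -525.622, 224.446] pointing down, gripper open.
Joint ranges: [-3.03, 3.03], [-0.79, 2.21], [0.23, 2.52], [-1.04, 4.18], [0, 3.07], [-2.55, 2.55]. Speed limits (rad/s): [2.22, 2.22, 2.57, 3.14, 3.14, 3.14].

INTERFACE

Orientations are given as [roll, pitch, yaw] about the fixed x, y, z axes, in that order (R = Rz(yaw) Ry(pitch) Rx(roll)).
In Python, from cell import manip gives the robot as it stands.
- The arm moves only by the tool jog_arm, never from a script. Its argument "moves" is a list that holds one entry, the list of rows, each a list of 6 numbers: the shift along the world's x, y, z in mm, then the turn, a rotation vector about the world's x, y, z in degrees. In form: [[[dx, dy, dz, wx, wy, wz], ...]]. A call has 1 to 5 rows; each row shifts and turns the pose as measured when the row begins; what a row does not reach is not made up. A row lasts 1/10 s, in which the tool goes at most 50 mm and 8.59 degrees, less where a joint would pass 70% of its speed; a pose out of reach is approached as far as the arm can. A call is refused whole if a number of a shift passes 50 or a number of a turn 8.59, either way. A call with a gripper value outside its range is refused whole. "gripper" is the opening, from -1 (shut) to 1 (fully open), set as the call begins (left out, the last holds). The fingers move at their own pace and stop on an object; "squeeze" is the grip in N (left out, the last holds). Time passes only in rows, so rows that do not move let the fingers close. It gives the time, the measured TCP pose, the force and the opening at its end, in the units of the state.
- manip.read_state(): the state, without advancing time (a new reading comes with each control period).
- manip.camera(name): name is "side" or "top" or "wrist"; returns (picture, depth): 384x512x3 uint8, blue, green, red; 384x512 float32, mm along the optical axis (not along the pixel's ray), 0 where there is no reading.
- manip.camera_params(name): a dict with "fx", "fy", "cx", "cy" (pixels), "rvec" (rotation vector, rad) and "tvec" (3), from world to camera coordinates, as OpenCV has them. Camera axes: x right, y down, z forward; pixel columns grow to the right and rows downward; lengths in mm; the calibration is good to about 2 mm. The wrist camera is an equidistant fisheye: a pixel r from the principal point sees the ray r / f radians off the axis. A picture is of the moment at which its call begins: read the wrist's pose just before it. camera_params takes no time and is no camera call; for the wrist camera it gives the pose at the moment of the call.
- manip.sign_off(): hands the job in, once; it reports no verdict.
The state is a dict: "clock": time; "joints": joint angles; "qd": joint speeds; "effort": joint torques, N m; "eef_pos": TCP position; "eef_rot": TCP orientation; "wrist_force": force on the tool from outside, world axes, zero at the start; "moment": the same for the moment, N m; "finger_gap": finger opening in mm.
Only numpy, scipy, OpenCV 4.12 (cv2) and the standard library are available. Lean on these libraries where they do the work, as an engineer would, in place of code of your own. Each camera call takes 0.05 s, during which the arm holds its last target. There are 200 camera calls.

TASK

The hub nut of the blue centrifuge rotor is loose and the ratchet handle on it is still set to loosen. Flip the ratchet's red thumb lever over to the tighten (clockwise) side, then swing the handle back and forth until the nut's red pointer stands in the green sector of the dial. Leave the lever set to tighten, let go, and do not disturb the tube rack, the bottles or the spare grey rotor.

Things in the scene. Friction and masses are not known exactly. Their poses are not given: they have to be found in the camera images.
- hub (a point): Centre of the ratchet, on the vertical axis of nut and handle, 99 mm above the bench, on the blue rotor (210 mm across, top at 55 mm) fixed in an aluminium cradle plate 240 x 240 mm. Its y axis is the handle's direction from the hub to the knob when joint handle is 0; z is up. A white dial, 140 mm across, lies on the rotor round the nut.
- handle (a joint): Swing of the steel ratchet handle (flat bar 20 mm wide, top face 94 mm above the bench, running from the hub out to 181 mm) about the vertical hub axis, rad. 0 = along the y axis of point hub; positive = clockwise seen from above. Stops at -0.6 and +0.6. It stays where it is left; about 1 to 5 N at the knob moves it.
- knob (a point): Middle of the black upright round knob near the end of the ratchet handle: 24 mm diameter, from 94 to 137 mm above the bench (this point at 115.5 mm), 170 mm from the hub axis. It is fixed to the handle and is what to hold or push to swing it.
- pawl (a joint): Direction lever, rad: red rocker on top of the handle bar, on a vertical pivot 51.5 mm from the hub axis. Snaps over-centre. -0.4 (start) = loosen: thumb peg to the counter-clockwise side of the bar, nut driven only by counter-clockwise swings. +0.4 = tighten: peg to the clockwise side, nut driven only by clockwise swings. On free return swings it clicks, flicking 0.25 rad towards the middle.
- thumb (a point): Middle of the red upright thumb peg of the direction lever: 10 mm diameter, from 101 to 131 mm above the bench (this point at 115.5 mm), 36 mm beyond the lever's pivot, hence about 86 mm from the hub axis. Pushed sideways across the bar (about 1 to 2 N) it moves 28 mm from one end to the other, snapping over once past the bar's middle line.
- nut (a joint): Turn of the hub nut (steel wheel with 18 upright pins, flat red pointer over the dial), rad; positive = clockwise from above = tighter. Starts at 0 to 0.3. Green sector: 1.42 to 2.14; at 2.1 it is tight and stops. Stiff (0.3 N m), stays where left. A working swing loses up to 0.35 rad before the pawl catches; a full one turns it 0.8 to 1.2 rad.
- tube_rack: Bystander: yellow tube rack with dark capped tubes, 100 x 220 mm, 86 mm high, loose. Origin at the centre of its underside. Leave alone.
- dropper: Bystander: green dropper bottle with a black cap, 40 mm diameter, 95 mm high, loose. Origin at the centre of its underside. Leave alone.
- reagent: Bystander: amber reagent jar with a blue cap, 48 mm diameter, 85 mm high, loose. Origin at the centre of its underside. Leave alone.
- spare_rotor: Bystander: small grey spare rotor with a black hand nut, 160 mm diameter, 62 mm high, no ratchet, loose. Origin at the centre of its underside. Leave alone.

How it is judged:
By the outcome, as a careful person would: the job done as asked, in the order asked, and still so for the second after the job is handed in, with the robot touching nothing.
It also fails if it takes over 61 s, if anything falls off the work surface, if the arm or the gripper's body presses on something with over 40 N, if the wrist force passes 120 N, or if a joint passes its speed limit or range.

## Working session

There is one attempt and no reset: what is moved stays moved. The work goes in short steps, Python scripts to look and compute and a tool call to move; the robot and the scene stay as the last step left them, time stands still between calls to the robot, and variables do not carry over. Pictures are saved under pics/ and viewed, about 8 in all and at most 12, crops included, and the job is handed in when it is done.

Besides the shell and the picture viewer there is one more tool, called after "Emit:" as name([rows], argument=value, ...), one row to a line, values as JSON. jog_arm: Moves the arm, as the interface text tells. Its arguments: {"type":"object","properties":{"moves":{"type":"array","items":{"type":"array","items":{"type":"array","items":{"type":"number"}}}},"gripper":{"type":"number"},"squeeze":{"type":"number"}},"required":["moves"]}

```bash
ls; mkdir -p pics; cat > h.py <<'E'
import numpy as np, cv2
from cell import manip
def unproj(cam,u,v,z=None,d=None,p=None):
    p=p or manip.camera_params(cam)
    R=cv2.Rodrigues(np.array(p["rvec"],float))[0]; t=np.array(p["tvec"],float).ravel()
    x=(u-p["cx"])/p["fx"]; y=(v-p["cy"])/p["fy"]
    if cam=="wrist":
        r=np.hypot(x,y); s=np.tan(r)/r if r>0 else 1; x*=s; y*=s
    ray=np.array([x,y,1.]); c=-R.T@t
    if d is not None: return R.T@(ray*d-t)
    w=R.T@ray
    return c+w*(z-c[2])/w[2]
E
python3 - <<'E'
from h import *
s=manip.read_state();print(s)
for n in("top","side"):
    im,d=manip.camera(n);cv2.imwrite(f"pics/{n}0.png",im);np.save(f"{n}0.npy",d)
    p=manip.camera_params(n);print(n,p)
a=cv2.imread("pics/top0.png")
hsv=cv2.cvtColor(a,cv2.COLOR_BGR2HSV)
E
```

```text
pics
{'clock': 0.0, 'joints': array([-1.33861114e+00,  3.00492103e-01,  1.52154809e+00, -5.81917815e-06,
        1.32068848e+00, -6.66244818e-02]), 'qd': array([ 7.59529988e-04, -4.22631351e-04, -8.49195390e-04,  2.73710477e-05,
        1.05332840e-03,  5.36286879e-04]), 'effort': array([-1.25416813e-03, -5.31805193e+01, -3.52731764e+01,  7.07485783e-02,
        2.44888442e-02, -9.16751560e-05]), 'eef_pos': array([ 161.84161883, -525.41388013,  223.88874789]), 'eef_rot': array([3.07992973, 1.56966029, 1.80794452]), 'wrist_force': array([ 0.12934201,  0.0919635 , -0.47480895]), 'moment': array([-0.0319892 , -0.06009015,  0.011834  ]), 'finger_gap': 94.10938968249437}
top {'fx': 477.5432763453707, 'fy': 477.5432763453707, 'cx': 260.30415310823486, 'cy': 185.4799222947179, 'rvec': array([ 2.05697392, -2.1726783 ,  0.22639266]), 'tvec': array([  10.82697609,  655.93969482, 1419.42874144])}
side {'fx': 382.7170187341204, 'fy': 382.7170187341204, 'cx': 258.59553375447274, 'cy': 184.5720421464143, 'rvec': array([ 0.65139065, -2.52859476,  1.26693585]), 'tvec': array([556.15127609, 272.46731851, 963.4628118 ])}
```

View pics/top0.png

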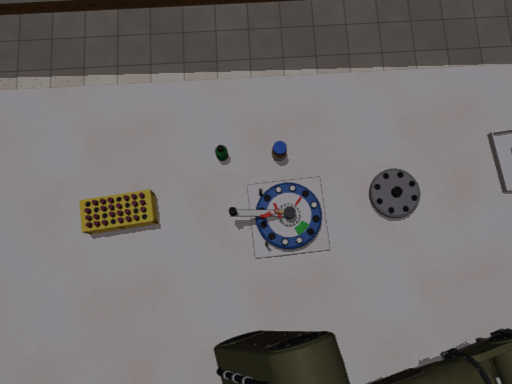

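View pics/side0.png

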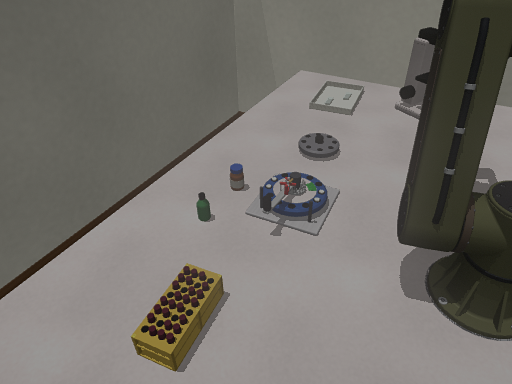

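The top view shows the hub near (289,213), the knob near (233,211) and the lever's red parts near (265-280,205-216). The side view agrees. Next I'll measure them and zoom in.

```bash
python3 - <<'E'
from h import *
a=cv2.imread("pics/top0.png");d=np.load("top0.npy")
p=manip.camera_params("top")
g=lambda u,v,z:np.round(unproj("top",u,v,z,p=p),1)
hsv=cv2.cvtColor(a,cv2.COLOR_BGR2HSV)
sub=hsv[170:260,220:335]
def blobs(m,z,nm,mn=4):
    n,l,st,c=cv2.connectedComponentsWithStats(m.astype(np.uint8))
    for i in range(1,n):
        if st[i,4]>=mn:
            u,v=c[i]+[220,170]; print(nm,st[i,4],np.round([u,v],1),g(u,v,z))
H,S,V=[sub[...,i].astype(int) for i in range(3)]
red=((H<8)|(H>172))&(S>120)&(V>80)
blobs(red,115,"red"); blobs((H>45)&(H<80)&(S>100)&(V>80),60,"green")
bl=(H>100)&(H<125)&(S>120)&(V>60)
ys,xs=np.nonzero(bl); e=cv2.fitEllipse(cv2.convexHull(np.c_[xs,ys].astype(np.float32)));print("rotor",e,g(e[0][0]+220,e[0][1]+170,55))
blobs(V<45,137,"black",8)
c=cv2.resize(a[170:260,220:335],None,fx=6.5,fy=6.5,interpolation=cv2.INTER_CUBIC);cv2.imwrite("pics/topz.png",c)
for n,u,v,z in(("dropper",221,152,95),("reagent",280,147,85),("spare",396,191,62),("rack",119,210,86)):print(n,g(u,v,z))
E
```

```text
red 16 [298.  200.5] [ 593.7 -134.7  115. ]
red 13 [275.3 206.2] [580.3 -65.8 115. ]
red 38 [265.4 214.8] [556.  -34.9 115. ]
red 12 [279.5 215.5] [551.5 -76.5 115. ]
green 104 [301.3 227.1] [ 519.6 -143.8   60. ]
rotor ((68.05335235595703, 45.364044189453125), (64.79866790771484, 66.05553436279297), 123.91795349121094) [ 559. -106.   55.]
black 12 [260.7 193.2] [617.9 -24.  137. ]
black 30 [304.8 193.3] [ 610.2 -154.3  137. ]
black 32 [266.6 197.6] [603.7 -40.7 137. ]
black 51 [232.6 211.5] [567.5  61.3 137. ]
black 25 [288.2 216.4] [ 544.3 -100.5  137. ]
black 35 [315.6 218.4] [ 534.  -180.4  137. ]
black 35 [262.9 224.1] [525.9 -25.6 137. ]
black 37 [310.1 231.3] [ 497.2 -161.5  137. ]
black 35 [271.4 235.8] [490.4 -48.1 137. ]
dropper [762.5  91.2  95. ]
reagent [771.6 -93.2  85. ]
spare [ 616.1 -447.    62. ]
rack [599.1 408.6  86. ]
```

View pics/topz.png

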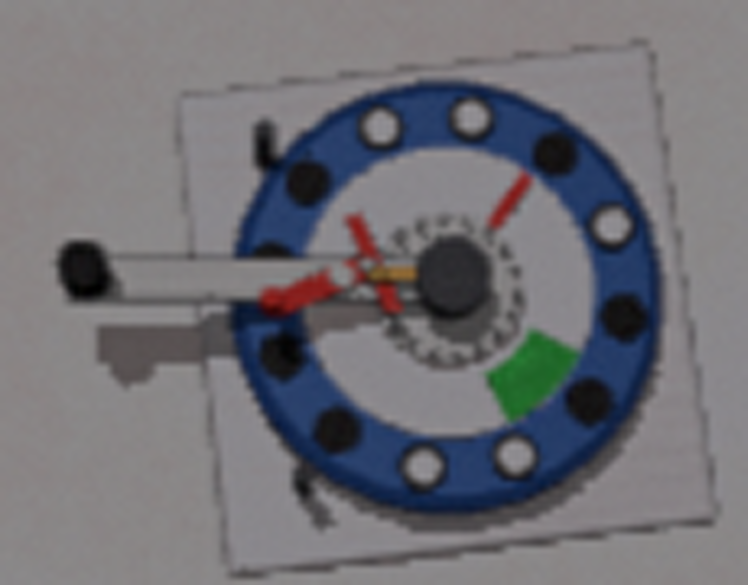

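The zoomed view shows the peg at zoom (272,300), on the −x side of the bar, which is the ccw (loosen) side. The pointer is upper right at (510,200) and the green sector lower right at (533,375), about 1.74 rad clockwise of it. Next I need the tool's jaw axis, then I'll move.

```bash
cat >> h.py <<'E'
from scipy.spatial.transform import Rotation as Rn
def st():
    s=manip.read_state();R=Rn.from_euler("xyz",s["eef_rot"]).as_matrix()
    print(round(s["clock"],2),"pos",s["eef_pos"].round(1),"fing",R[:,0].round(3),"jaw",R[:,2].round(3),"F",s["wrist_force"].round(1),"gap",round(s["finger_gap"],1),"q",s["joints"].round(2));return s
E
python3 -c "
from h import *
st()"
```

```text
0.1 pos [ 161.8 -525.4  223.9] fing [-0.     0.001 -1.   ] jaw [ 0.294 -0.956 -0.001] F [-0.9 -0.2  0.3] gap 94.0 q [-1.34  0.3   1.52 -0.    1.32 -0.07]
```

Emit:
jog_arm([
  [[24, 33, 0, 0, 0, 5], [24, 33, 0, 0, 0, 5], [24, 33, 0, 0, 0, 5], [24, 33, 0, 0, 0, 5], [24, 33, 0, 0, 0, 5]],
], gripper=-1, squeeze=15)

```text
clock: 0.6
eef_pos: [282.0, -356.5, 221.5]
eef_rot: [3.075, 1.566, 2.248]
wrist_force: [1.1, 0.1, -0.9]
finger_gap: 57.3
```

Emit:
jog_arm([
  [[24, 33, 0, 0, 0, 5], [24, 33, 0, 0, 0, 5], [24, 33, 0, 0, 0, 5], [24, 33, 0, 0, 0, 5], [24, 33, 0, 0, 0, 5]],
])

```text
clock: 1.1
eef_pos: [405.0, -183.4, 221.0]
eef_rot: [3.066, 1.565, 2.693]
wrist_force: [-0.3, -0.3, 0.1]
finger_gap: 17.3
```

Emit:
jog_arm([
  [[24, 33, 0, 0, 0, 5], [24, 33, 0, 0, 0, 5], [24, 33, 0, 0, 0, 5], [0, 0, 0, 0, 0, 0]],
])

```text
clock: 1.5
eef_pos: [480.4, -76.2, 220.3]
eef_rot: [2.995, 1.564, 2.902]
wrist_force: [-0.4, -0.6, 0.5]
finger_gap: 0.1
```

```bash
python3 -c "
from h import *
st()"
```

```text
1.5 pos [480.4 -76.2 220.3] fing [-0.006  0.002 -1.   ] jaw [ 0.996 -0.093 -0.006] F [-0.4 -0.6  0.5] gap 0.1 q [-0.23  0.17  1.7   0.    1.29 -0.14]
```

Emit:
jog_arm([
  [[15, 20, 0, 0, 0, 2], [15, 20, 0, 0, 0, 2], [0, 0, 0, 0, 0, 0]],
])

```text
clock: 1.8
eef_pos: [510.7, -34.9, 219.4]
eef_rot: [3.041, 1.562, 3.02]
wrist_force: [1.0, 0.7, -0.6]
finger_gap: 0.5
```

```bash
python3 - <<'E'
from h import *
st()
p=manip.camera_params("wrist")
im,d=manip.camera("wrist");cv2.imwrite("pics/w1.png",im);np.save("w1.npy",d)
import pickle;pickle.dump(p,open("w1.pkl","wb"));print(p)
E
```

```text
1.8 pos [510.7 -34.9 219.4] fing [-0.009  0.001 -1.   ] jaw [ 1.    -0.021 -0.009] F [ 1.   0.7 -0.6] gap 0.5 q [-0.14  0.22  1.63 -0.    1.3  -0.12]
{'fx': 297.3186396354542, 'fy': 297.3186396354542, 'cx': 249.78962720691325, 'cy': 196.88667479504193, 'rvec': array([-2.85207023,  0.03161516,  0.01564552]), 'tvec': array([-509.64413796,  -50.23048548,  385.52783605])}
```

View pics/w1.png

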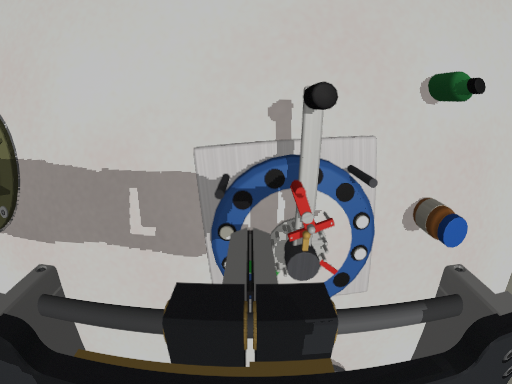

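The wrist view shows the knob top at (321,96), the peg top at (297,186) on the loosen side, and the hub cap near (302,250).

```bash
python3 - <<'E'
from h import *
import pickle
p=pickle.load(open("w1.pkl","rb"));im=cv2.imread("pics/w1.png");d=np.load("w1.npy")
for n,u,v,z in(("knob",321,96,137),("peg",297,186,131),("barend",313,90,94),("pivot",307,222,105),("post1",222,186,60),("post2",362,176,60)):
    print(n,unproj("wrist",u,v,z,p=p).round(1),"depth",unproj("wrist",u,v,d=float(d[v,u]),p=p).round(1))
hsv=cv2.cvtColor(im,cv2.COLOR_BGR2HSV);m=cv2.inRange(hsv,(100,120,50),(125,255,255));m[:,385:]=0;m[270:]=0
ys,xs=np.nonzero(m)
# rotor circle: map mask edge pts to plane z=55
h=cv2.convexHull(np.c_[xs,ys].astype(np.float32))[:,0]
P=np.array([unproj("wrist",u,v,55,p=p)[:2] for u,v in h if v<262])
A=np.c_[2*P,np.ones(len(P))];s=np.linalg.lstsq(A,(P**2).sum(1),rcond=None)[0];print("rotor",s[:2],np.sqrt(s[2]+s[0]**2+s[1]**2))
E
```

```text
knob [570.4  62.3 137. ] depth [570.3  62.3 137.3]
peg [551.6 -15.1 131. ] depth [552.5 -16.6 125.1]
barend [572.6  70.2  94. ] depth [563.9  67.2 136.4]
pivot [566.6 -59.4 105. ] depth [566.8 -59.8 103.9]
post1 [478.5 -31.9  60. ] depth [480.3 -27.7  76.5]
post2 [639.1 -22.9  60. ] depth [635.3 -20.7  69.7]
rotor [ 562.21443721 -100.52618933] 101.1074751861161
```

Emit:
jog_arm([
  [[2, 8, -30, 0, 0, 0], [2, 7, -30, 0, 0, 0], [0, 0, -20, 0, 0, 0], [0, 0, -12, 0, 0, 0], [0, 0, -3, 0, 0, 0]],
])

```text
clock: 2.35
eef_pos: [511.8, -25.2, 122.1]
eef_rot: [-3.078, 1.563, -3.11]
wrist_force: [0.0, 0.3, 0.6]
finger_gap: 0.1
```

Emit:
jog_arm([
  [[10, 4, 0, 0, 0, 0], [10, 2, 0, 0, 0, 0], [8, 0, 0, 0, 0, 0], [8, 0, 0, 0, 0, 0], [0, 0, 0, 0, 0, 0]],
])

```text
clock: 2.85
eef_pos: [552.3, -19.8, 125.2]
eef_rot: [-2.922, 1.567, -2.956]
wrist_force: [0.3, -0.2, -0.2]
finger_gap: 0.4
```

```bash
python3 - <<'E'
from h import *
st()
im,d=manip.camera("wrist");cv2.imwrite("pics/w2.png",im)
E
```

```text
2.85 pos [552.3 -19.8 125.2] fing [-0.003 -0.001 -1.   ] jaw [ 0.999 -0.033 -0.003] F [ 0.3 -0.2 -0.2] gap 0.4 q [-0.1   0.41  1.62 -0.    1.12 -0.07]
```

View pics/w2.png

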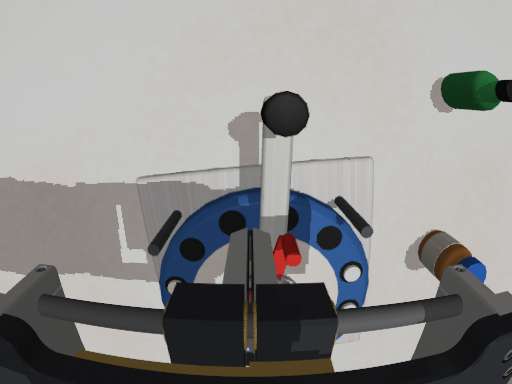

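The peg at (288,247) now looks past the bar's middle, with no force on the finger. I'll back away and check it from above the knob.

Emit:
jog_arm([
  [[-15, 0, 0, 0, 0, 0], [-10, 0, 25, 0, 0, 0], [0, 0, 40, 0, 0, 0], [0, 0, 30, 0, 0, 0], [0, 0, 0, 0, 0, 0]],
])

```text
clock: 3.4
eef_pos: [524.4, -19.8, 222.9]
eef_rot: [-2.996, 1.565, -3.029]
wrist_force: [-0.9, -0.5, -0.3]
finger_gap: 0.1
```

```bash
cat >> h.py <<'E'
def look(n,mark=True):
    s=st();p=manip.camera_params("wrist");im,d=manip.camera("wrist")
    cv2.imwrite(f"pics/{n}.png",im);return im,d,p
E
python3 - <<'E'
from h import *
look("w3")
E
```

```text
3.4 pos [524.4 -19.8 222.9] fing [-0.006 -0.001 -1.   ] jaw [ 0.999 -0.033 -0.006] F [-0.9 -0.5 -0.3] gap 0.1 q [-0.11  0.25  1.59 -0.    1.31 -0.07]
```

View pics/w3.png

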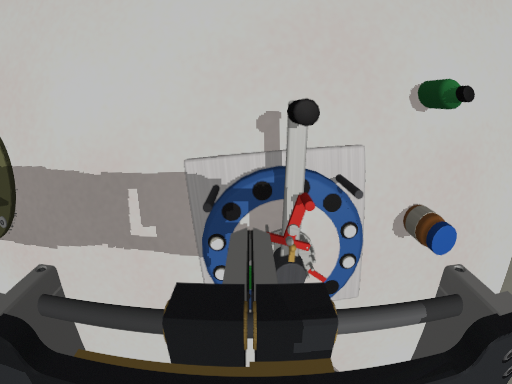

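The lever now sits on the clockwise side, with the peg at (307,203), and the handle has not moved. Next I'll go over the knob with the jaws slightly wider than it.

Emit:
jog_arm([
  [[16, 28, 0, 0, 0, 0], [16, 28, 0, 0, 0, 0], [13, 26, 0, 0, 0, 0], [0, 0, 0, 0, 0, 0]],
], gripper=-0.1)

```text
clock: 3.85
eef_pos: [568.7, 64.3, 217.0]
eef_rot: [-3.044, 1.558, -3.08]
wrist_force: [-0.4, -0.4, -0.3]
finger_gap: 28.9
```

```bash
python3 - <<'E'
from h import *
im,d,p=look("w4")
h=d[60:300]
# knob top: points of depth z in 132..142
vs,us=np.mgrid[40:300,120:420]
Z=[];
for v,u in zip(vs.ravel()[::1],us.ravel()[::1]):
    if d[v,u]>0 and d[v,u]<330:
        w=unproj("wrist",u,v,d=float(d[v,u]),p=p)
        if 125<w[2]<142: Z.append(w)
Z=np.array(Z);print(len(Z))
k=Z[(abs(Z[:,0]-570)<25)&(abs(Z[:,1]-62)<25)];print(len(k),k.mean(0).round(1),np.ptp(k,0).round(1))
E
```

```text
3.85 pos [568.7  64.3 217. ] fing [-0.012 -0.001 -1.   ] jaw [ 0.999 -0.036 -0.012] F [-0.4 -0.4 -0.3] gap 28.9 q [ 0.05  0.36  1.46 -0.    1.34  0.08]
710
619 [573.2  65.7 135.9] [22.9 22.4 13.9]
```

Emit:
jog_arm([
  [[2, 0, -20, 0, 0.7, 0], [0, 0, -30, 0, 0, 0], [0, 0, -30, 0, 0, 0], [0, 0, -15, 0, 0, 0], [0, 0, 0, 0, 0, 0]],
])

```text
clock: 4.4
eef_pos: [567.0, 59.5, 115.2]
eef_rot: [-3.037, 1.541, -3.075]
wrist_force: [-0.3, 0.4, -0.1]
finger_gap: 42.3
```

Emit:
jog_arm([
  [[0, 4, 4, 0, -1.7, 0], [-11, 0, 0, 0, 0, 4], [-11, 0, 0, 0, 0, 4], [-25, -4, 0, 0, 0, 8.5], [0, 0, 0, 0, 0, 0]],
], gripper=-0.32)

```text
clock: 4.9
eef_pos: [519.5, 58.5, 123.8]
eef_rot: [-0.32, 1.558, -0.062]
wrist_force: [-0.0, 0.2, 0.5]
finger_gap: 31.6
```

```bash
cat >> h.py <<'E'
HUB=np.array([562,-106.])
def phi():
    s=st();q=s["eef_pos"][:2]-HUB;f=np.arctan2(q[0],q[1]);R=Rn.from_euler("xyz",s["eef_rot"]).as_matrix()
    print("phi",f.round(3),"r",np.hypot(*q).round(1),"yawphi",np.arctan2(-R[1,2],R[0,2]).round(3))
E
python3 -c "
from h import *
phi()"
```

```text
4.9 pos [519.5  58.5 123.8] fing [ 0.013 -0.001 -1.   ] jaw [0.967 0.255 0.012] F [-0.   0.2  0.5] gap 31.6 q [ 0.04  0.34  1.72 -0.    1.07 -0.21]
phi -0.253 r 169.9 yawphi -0.258
```

Emit:
jog_arm([
  [[-24, -8, -1, 0, 0, 8.5], [-22.5, -12, -1, 0, 0, 8.5], [-15, -10, 0, 0, 0, 6], [-6, -5, 0, 0, 0, 2], [0, 0, 0, 0, 0, 0]],
])

```text
clock: 5.4
eef_pos: [456.0, 24.3, 128.0]
eef_rot: [-0.395, 1.534, 0.298]
wrist_force: [7.0, 6.6, -6.4]
finger_gap: 32.8
```

```bash
python3 -c "
from h import *
phi()"
```

```text
5.4 pos [456.   24.3 128. ] fing [ 0.035  0.011 -0.999] jaw [0.769 0.639 0.034] F [ 7.   6.6 -6.4] gap 32.8 q [-0.03  0.19  1.91  0.01  1.01 -0.73]
phi -0.683 r 168.0 yawphi -0.693
```

Emit:
jog_arm([
  [[16, 14, -5, -0.6, 2, -6], [22, 12, -1, 0, 0, -8.5], [24, 8, 0, 0, 0, -8.5], [25, 4.5, 0, 0, 0, -8.5], [0, 0, 0, 0, 0, 0]],
])

```text
clock: 5.9
eef_pos: [548.7, 64.3, 126.9]
eef_rot: [-0.616, 1.561, -0.492]
wrist_force: [0.2, 0.2, 0.5]
finger_gap: 31.9
```

```bash
python3 -c "
from h import *
phi()"
```

```text
5.9 pos [548.7  64.3 126.9] fing [ 0.008 -0.005 -1.   ] jaw [0.992 0.123 0.008] F [0.2 0.2 0.5] gap 31.9 q [ 0.05  0.4   1.63 -0.01  1.11 -0.07]
phi -0.078 r 170.8 yawphi -0.123
```

Emit:
jog_arm([
  [[22, 0, -3, 0, 0, -8.5], [25, -3, -2, 0, 0, -8.5], [24.5, -7, -1, 0, 0, -8.5], [18, -8, 0, 0, 0, -8], [0, 0, 0, 0, 0, 0]],
])

```text
clock: 6.4
eef_pos: [639.2, 46.1, 124.5]
eef_rot: [-0.324, 1.56, -0.792]
wrist_force: [-0.7, -0.6, -0.3]
finger_gap: 32.1
```

```bash
python3 -c "
from h import *
phi()"
```

```text
6.4 pos [639.2  46.1 124.5] fing [ 0.008 -0.008 -1.   ] jaw [ 0.892 -0.451  0.011] F [-0.7 -0.6 -0.3] gap 32.1 q [ 0.02  0.59  1.35 -0.01  1.2   0.49]
phi 0.47 r 170.5 yawphi 0.468
```

```bash
python3 - <<'E'
from h import *
im,d,p=look("w5")
t,_=manip.camera("top");cv2.imwrite("pics/t5.png",t)
a=cv2.resize(t[160:270,200:350],(480,352),interpolation=cv2.INTER_CUBIC)
b=im[150:384,60:420];b=cv2.resize(b,(320,208))
c=np.zeros((352,800,3),np.uint8);c[:,:480]=a;c[:208,480:]=b;cv2.imwrite("pics/c5.png",c)
E
```

```text
6.4 pos [639.2  46.1 124.5] fing [ 0.008 -0.008 -1.   ] jaw [ 0.892 -0.451  0.011] F [-0.7 -0.6 -0.3] gap 32.1 q [ 0.02  0.59  1.35 -0.01  1.2   0.49]
```

View pics/c5.png

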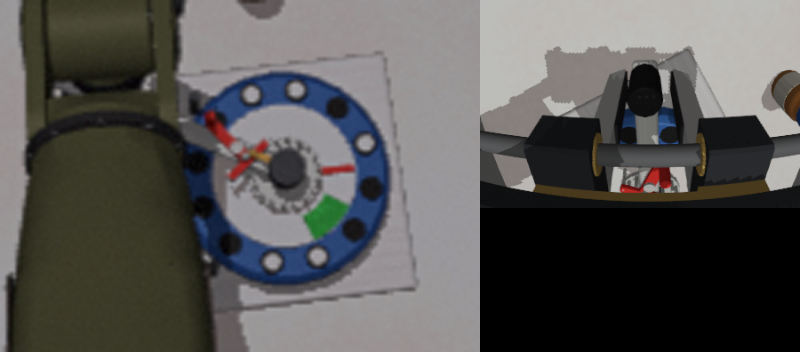

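```bash
cat >> h.py <<'E'
def nut(t,dbg=False):
    p=manip.camera_params("top");hsv=cv2.cvtColor(t,cv2.COLOR_BGR2HSV)
    def pts(m):
        v,u=np.nonzero(m);return np.array([unproj("top",a,b,58,p=p)[:2] for a,b in zip(u,v)])
    bl=cv2.inRange(hsv,(100,120,60),(125,255,255));bl[:160]=0;bl[270:]=0;bl[:,:255]=0;bl[:,340:]=0
    c=np.array([559.5,-106])
    g=pts(cv2.inRange(hsv,(45,100,60),(80,255,255))[:, :]*(np.pad(np.ones((90,80),np.uint8),((170,124),(260,172)))))-c
    r=pts((cv2.inRange(hsv,(0,110,70),(8,255,255))|cv2.inRange(hsv,(172,110,70),(180,255,255)))*(np.pad(np.ones((90,80),np.uint8),((170,124),(260,172)))))-c
    r=r[(np.hypot(*r.T)>40)&(np.hypot(*r.T)<72)]
    az=lambda q:np.arctan2(-q[...,1],q[...,0]) # clockwise from +x
    r=r[(az(r)>-0.2)&(az(r)<3.0)]
    G=az(g);A=az(r);print("green",len(G),np.percentile(G,[2,50,98]).round(3),"mid r",np.hypot(*g.T).mean().round(1),"ptr",len(A),np.median(A).round(3),"r",np.hypot(*r.T).mean().round(1),"nut",(np.median(A)-np.mean(np.percentile(G,[2,98]))+1.78).round(3))
E
python3 - <<'E'
from h import *
for f in("top0","t5"): nut(cv2.imread(f"pics/{f}.png"))
E
```

```text
green 104 [2.048 2.381 2.723] mid r 56.0 ptr 18 0.656 r 55.5 nut 0.05
green 103 [2.048 2.379 2.723] mid r 55.9 ptr 19 1.477 r 53.9 nut 0.871
```

The nut went from 0.05 to 0.87 rad and the lever still points to tighten. One more similar swing should reach about 1.7. Returning now.

Emit:
jog_arm([
  [[-24, 9, -2, 0, 0, 8.5], [-24.5, 6, 0, 0, 0, 8.5], [-25, 2.5, 0, 0, 0, 8.5], [-25, -1.5, 0, 0, 0, 8.5], [0, 0, 0, 0, 0, 0]],
])

```text
clock: 7.0
eef_pos: [531.9, 64.5, 124.7]
eef_rot: [-0.225, 1.554, -0.07]
wrist_force: [0.2, -0.4, 1.1]
finger_gap: 32.0
```

```bash
python3 -c "
from h import *
phi()"
```

```text
7.0 pos [531.9  64.5 124.7] fing [ 0.016 -0.001 -1.   ] jaw [0.988 0.154 0.016] F [ 0.2 -0.4  1.1] gap 32.0 q [ 0.05  0.36  1.68 -0.    1.08 -0.1 ]
phi -0.174 r 173.1 yawphi -0.154
```

Emit:
jog_arm([
  [[-23, -9, -2, 0, 0.8, 8.5], [-23, -10, -1, 0, 0, 8.5], [-19, -11, 0, 0, 0, 8], [-9, -7, 0, 0, 0, 5], [0, 0, 0, 0, 0, 0]],
])

```text
clock: 7.5
eef_pos: [455.9, 27.9, 124.7]
eef_rot: [-0.377, 1.559, 0.315]
wrist_force: [-0.4, 0.6, 0.6]
finger_gap: 32.0
```

```bash
python3 -c "
from h import *
phi()"
```

```text
7.5 pos [455.9  27.9 124.7] fing [ 0.011  0.004 -1.   ] jaw [0.769 0.639 0.011] F [-0.4  0.6  0.6] gap 32.0 q [-0.02  0.2   1.89  0.    1.03 -0.72]
phi -0.67 r 170.9 yawphi -0.693
```

Now the second working swing.

Emit:
jog_arm([
  [[16, 12, -2, 0, 0, -6], [22, 11, 0, 0, 0, -8.5], [24, 8, 0, 0, 0, -8.5], [25, 4, 0, 0, 0, -8.5], [0, 0, 0, 0, 0, 0]],
])

```text
clock: 8.0
eef_pos: [546.2, 65.9, 123.5]
eef_rot: [-0.434, 1.559, -0.31]
wrist_force: [-0.1, -0.3, -0.2]
finger_gap: 31.8
```

Emit:
jog_arm([
  [[20, 0, -2, 0, 0, -7], [25, -3, -1, 0, 0, -8.5], [24, -7, 0, 0, 0, -8.5], [10, -5, 0, 0, 0, -5], [0, 0, 0, 0, 0, 0]],
])

```text
clock: 8.5
eef_pos: [624.9, 53.0, 120.0]
eef_rot: [-0.596, 1.563, -0.987]
wrist_force: [-0.3, 0.0, -0.0]
finger_gap: 32.0
```

```bash
python3 -c "
from h import *
phi()
t,_=manip.camera('top');cv2.imwrite('pics/t6.png',t);nut(t)"
```

```text
8.5 pos [624.9  53.  120. ] fing [ 0.004 -0.007 -1.   ] jaw [ 0.924 -0.382  0.006] F [-0.3  0.  -0. ] gap 32.0 q [ 0.03  0.56  1.4  -0.01  1.18  0.42]
phi 0.377 r 171.0 yawphi 0.391
green 78 [2.045 2.289 2.724] mid r 56.2 ptr 16 2.423 r 53.2 nut 1.818
```

The nut reads 1.82, inside the green sector. I'll open the jaws and withdraw upwards.

Emit:
jog_arm([
  [[0, 0, 0, 0, 0, 0], [0, 0, 0, 0, 0, 0], [0, 0, 15, 0, 0, 0], [0, 0, 30, 0, 0, 0], [0, 0, 35, 0, 0, 0]],
], gripper=0.2)

```text
clock: 9.05
eef_pos: [620.3, 54.2, 200.5]
eef_rot: [-1.589, 1.563, -1.966]
wrist_force: [0.2, -0.3, 0.6]
finger_gap: 56.8
```

Emit:
jog_arm([
  [[0, 20, 30, 0, 0, 0], [-30, 40, 10, 0, 0, 0], [-40, 30, 0, 0, 0, 0], [-40, 30, 0, 0, 0, 0], [0, 0, 0, 0, 0, 0]],
])

```text
clock: 9.55
eef_pos: [507.9, 175.9, 254.1]
eef_rot: [0.054, 1.558, -0.321]
wrist_force: [0.1, -0.6, 0.3]
finger_gap: 56.2
```

```bash
python3 - <<'E'
from h import *
phi()
t,_=manip.camera('top');cv2.imwrite('pics/t7.png',t);nut(t)
s,_=manip.camera('side');t0=cv2.imread("pics/top0.png")
c=np.zeros((560,800,3),np.uint8);c[:352,:480]=cv2.resize(t[160:270,200:350],(480,352),interpolation=cv2.INTER_CUBIC)
c[:240,480:]=cv2.resize(s,(320,240));c[240:480,480:]=cv2.resize(t,(320,240));cv2.imwrite("pics/c7.png",c)
E
```

```text
9.55 pos [507.9 175.9 254.1] fing [ 0.012 -0.004 -1.   ] jaw [ 0.931 -0.366  0.013] F [ 0.1 -0.6  0.3] gap 56.2 q [ 0.27  0.24  1.52 -0.01  1.36  0.64]
phi -0.19 r 287.0 yawphi 0.375
green 78 [2.045 2.289 2.724] mid r 56.2 ptr 16 2.423 r 53.2 nut 1.818
```

View pics/c7.png

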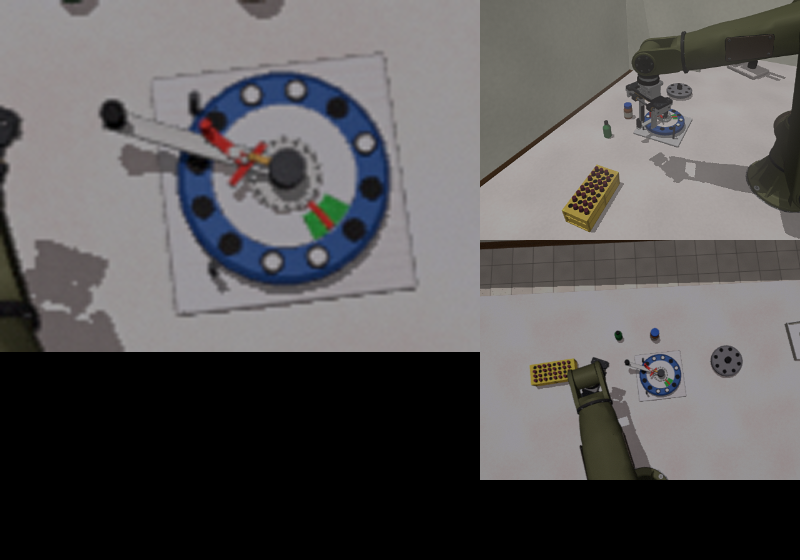

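The pointer is in the middle of the green sector at crop (320,215). The peg is on the clockwise side at (207,127), and the rack, bottles and spare rotor look to be where they were.

```bash
python3 -c "
from h import *
st();print(manip.sign_off())"
```

```text
9.65 pos [510.7 173.7 253.7] fing [ 0.013 -0.005 -1.   ] jaw [ 0.93  -0.368  0.013] F [-0.4 -0.1  0.4] gap 56.3 q [ 0.26  0.25  1.52 -0.01  1.36  0.64]
the job is handed in; nothing more can be done
None
```

The nut's red pointer now stands near the middle of the green sector, the lever is still set to tighten, and the job is handed in at about 9.7 s. I flipped the lever with the closed fingers, then swung the knob through two working clockwise strokes with a free return between them, and withdrew.

- **Nut:** it went from 0.05 to 0.87 to 1.82 rad by the top camera (green is 1.42 to 2.14). It read the same after I let go.
- **Lever:** the last picture shows the peg on the clockwise side.
- **Robot:** the gripper was clear of everything, with wrist force near zero. The highest force I read was about 12 N, at the counter-clockwise end of the first swing, probably against the stop.
- **Surroundings:** the rack, bottles and spare rotor looked unmoved in the last pictures; I checked this by eye only and did not re-measure their positions.
- **Disagreement:** my two estimates of the hub's position differed by about 6 mm. I used one fitted through the knob and the swings followed the arc well. No check failed.

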